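Set up the bench press: stand the press tool in its slot under the ram

TASK

Take the steel press tool out of the deep bin and stand it on the rubber mat, letting go of it so that you can change your grip: the ram hangs too low over the slot for a hand holding the tool from above. Then take it again lower down and at a slant, and stand it upright, round nose up, fully home in the slot of the blue press, right under the ram. Never let it drop, and leave the other things on the bench where they are.

Things in the scene. Friction and masses are not known exactly. Their poses are not given: they have to be found in the camera images.
- press_tool: press tool, plain steel, 115 mm tall, about 0.55 kg: a block 28 mm (its x) by 38 mm (its y) and 80 mm high with flat sides, and on top of it a round nose 22 mm in diameter and 35 mm high. Origin at the centre of its underside, z up towards the nose. It starts upright in the bin. The two half turns about z are alike.
- tool_nose (a point): centre of the top face of the press tool's nose, 115 mm above the tool's underside
- bin: deep open sheet-steel bin, fixed, 74 mm (x) by 118 mm (y) and 135 mm high outside, walls and floor 5 mm, origin under its centre. The tool stands in it near the middle, its y within 0.1 rad of the bin's y; nose top 15 mm below the rim. There is room for two fingers beside the nose only along the bin's y.
- mat: black rubber mat, fixed, 120 mm (x) by 130 mm (y) and 4 mm thick, origin under its centre: the clear place to set the tool down
- press: blue bench press, fixed; origin under the centre of its base, front (robot's side) at its own -x. Base 140 (x) by 340 (y) by 30 mm high. Posts 36 (x) by 30 mm (y) at y = +-145 mm, up to z = 330 mm, 260 mm free between them; crossbeam 50 mm deep in x, z = 275 to 330 mm; jack and pump lever above it to z = 450 mm
- ram_face (a point): centre of the ram's lower face: a steel ram 28 mm in diameter that hangs, fixed, from the beam, 180 mm straight above the slot's floor; that is 65 mm above the nose of the seated tool
- press_slot (a point): centre of the slot's floor, 30 mm above the bench, midway between the posts under the ram; axes parallel to the press's. The slot is 31 mm wide in x and 42 mm long in y, walled by four steel bars 14 mm high (bars to 31 mm from the centre in x and 50 mm in y); the press tool fits with its 28 mm side along x.
- bearing: steel bearing race, a flat ring 72 mm across and 20 mm high, lying flat; origin under its centre. Bystander.
- spray_can: upright spray can, 62 mm across, 160 mm high; origin under its centre. Bystander.
- hammer: hammer lying on the bench, its handle along its own x. Bystander.
- screwdriver: screwdriver lying on the bench, along its own x. Bystander.
- wrench: wrench lying on the bench, along its own x. Bystander.
- disc: black grinding disc, 110 mm across, 6 mm thick, lying flat. Bystander.
- carton: small cardboard carton, 75 x 55 x 45 mm high; origin under its centre. Bystander.
Mind the look-alikes: they are no part of the job. Leave any red or turquoise look-alike of the press_tool alone.

How it is judged:
By the outcome, as a careful person would: the job done as asked, in the order asked, and still so for the second after the job is handed in, with the robot touching nothing.
It also fails if it takes over 64 s, if anything falls off the work surface, if the arm or the gripper's body presses on something with over 40 N, if the wrist force passes 120 N, or if a joint passes its speed limit or range.

ROBOT

A 6-joint arm with a two-finger parallel gripper is mounted at the origin on the work surface. World frame = base frame: x ahead of the robot, y to its left, z up, the work surface at z = 0. Lengths are in m, angles in rad, forces in N, time in s.
With the tool pointing down it reaches from about 0.275 to 0.875 m from the base axis. Payload 12.5 kg.
Tool frame: the origin (TCP) lies on the centre line of the jaws, within the pads' length; the fingertips stand r.finger_overhang ahead of it and the grasp point (between the pads) lies 3 mm ahead of it (r.finger_overhang is the distance from the TCP to the fingertips, in m); z points along the fingers, y is the line along which they close (so a half turn about z gives the same grasp; the last joint's range is limited). The gripper opens to 85 mm and grips with 20 to 120 N. Pads are 22 mm wide; open, the fingers measure 114 mm over their backs; the gripper's body (76 mm by 85 mm) begins 54 mm behind the grasp point. The pads swing forward as they close: fully open they stand 13 mm farther back than shut.
Start: joints at [-1.186, 0.351, 1.652, -0, 1.139, -0.085], TCP at [0.249, -0.49, 0.253] pointing down, gripper open.
Joint ranges: [-2.75, 2.75], [-0.79, 2.1], [0.01, 2.65], [-1.57, 4.71], [0.07, 3.14], [-2.87, 2.87]. Speed limits (rad/s): [2.22, 2.22, 2.79, 3.14, 3.14, 3.14].

INTERFACE

Orientations are given as a unit quaternion [x, y, z, w].
In Python, from cell import r, optics gives the robot as it stands. The module is installed in compiled form; this text tells all that it offers. Calls block until the motion is done:
- r.move_to(position, orientation): joint-space move of the TCP to a pose.
- r.move_linear(position, rot=None, vel=0.15): straight line of the TCP; rot=None keeps the orientation; vel is the mean speed in m/s.
- r.set_joints(angles): joint-space move.
- r.set_gripper(opening, squeeze=None): opening from 0.0 (shut) to 1.0 (fully open); squeeze is the grip in N (None keeps the last); returns when the fingers have stopped.
- r.sleep(seconds).
- r.inverse_kinematics(position, orientation): joint angles nearest the present ones, or None.
- optics.get_image(name): name is "scene" or "top" or "wrist"; returns a dict with "pixels" (480x640x3 uint8, red, green, blue), "depth" (480x640 float32, m along the optical axis (not along the pixel's ray), 0 where there is no reading), "fx", "fy", "cx", "cy" (pixels), "D" ([k1, k2, p1, p2, k3] as OpenCV has them; the pictures are not rectified), "camera_from_world" (4x4, takes a point from world to camera coordinates); the wrist camera has in their place "mount" (4x4, takes a point from camera to tool coordinates, whose origin is the TCP and whose axes are the flange's). Camera axes: x right, y down, z forward; pixel columns grow to the right and rows downward; lengths in m; the calibration is good to about 2 mm. A picture is of the moment at which its call begins: read the wrist's pose just before it.
A pose or a line that the arm cannot do raises r.PlanningError and nothing moves.
- r.hand_in(): hands the job in; it is judged then, once.
Readings, each from a call of its own:
- r.current_t(): time.
- r.current_q(): joint angles.
- r.current_qvel(): joint speeds.
- r.current_effort(): joint torques, N m.
- r.current_tool_pos(): TCP position.
- r.current_ee_rot(): TCP orientation.
- r.current_contact_force(): force on the tool from outside, world axes, zero at the start.
- r.current_torque(): the same for the moment, N m.
- r.current_opening(): opening from 0.0 (shut) to 1.0 (fully open).
- r.current_finger_force(): force on a finger pad.
Only numpy, scipy, OpenCV 4.12 (cv2) and the standard library are available. Lean on these libraries where they do the work, as an engineer would, in place of code of your own. Each camera call takes 0.05 s, during which the arm holds its last target. There are 200 camera calls.

## Working session

There is one attempt and no reset: what is moved stays moved. The work goes in short steps, each a Python script; the robot and the scene stay as the last script left them, time stands still between calls to the robot, and variables do not carry over. Pictures are saved under pics/ and viewed, at most 10 in all, crops included, and the job is handed in when it is done.

```bash
mkdir -p pics; cat > h.py <<'E'
import numpy as np, cv2
from cell import r, optics
from scipy.spatial.transform import Rotation as R
def shot(n):
    T=None
    if n=="wrist":
        T=np.eye(4);T[:3,3]=r.current_tool_pos();T[:3,:3]=R.from_quat(r.current_ee_rot()).as_matrix()
    im=optics.get_image(n)
    im["K"]=np.array([[im["fx"],0,im["cx"]],[0,im["fy"],im["cy"]],[0,0,1.]])
    im["wfc"]=T@np.array(im["mount"]) if T is not None else np.linalg.inv(im["camera_from_world"])
    return im
def save(im,f): cv2.imwrite(f,im["pixels"][:,:,::-1])
def cloud(im):
    v,u=np.mgrid[0:480,0:640]
    p=cv2.undistortPoints(np.stack([u.ravel(),v.ravel()],1).astype(np.float64)[:,None],im["K"],np.array(im["D"],float))[:,0]
    d=im["depth"].ravel().astype(float)
    P=np.c_[p*d[:,None],d]@im["wfc"][:3,:3].T+im["wfc"][:3,3]
    P[d<=0]=np.nan
    return P.reshape(480,640,3)
E
python3 - <<'E'
from h import *
for n in("scene","top"):
    im=shot(n); save(im,f"pics/{n}0.png"); np.save(f"{n}0.npy",cloud(im))
    print(n,im["wfc"].round(3).tolist(),im["fx"])
print(r.finger_overhang,r.current_t(),r.current_ee_rot(), r.current_opening())
E
```

```text
scene [[0.888, 0.391, -0.242, 0.82], [0.46, -0.758, 0.462, -0.574], [-0.003, -0.522, -0.853, 1.094], [0.0, 0.0, 0.0, 1.0]] 561.8599286306926
top [[0.011, -0.98, 0.197, 0.326], [-1.0, -0.013, -0.007, -0.039], [0.009, -0.197, -0.98, 1.316], [0.0, 0.0, 0.0, 1.0]] 497.2631231216664
0.022 0.1 [ 9.72535543e-01  2.32753841e-01 -7.94908093e-05 -5.11111151e-04] 1.0025133149842427
```

View pics/scene0.png

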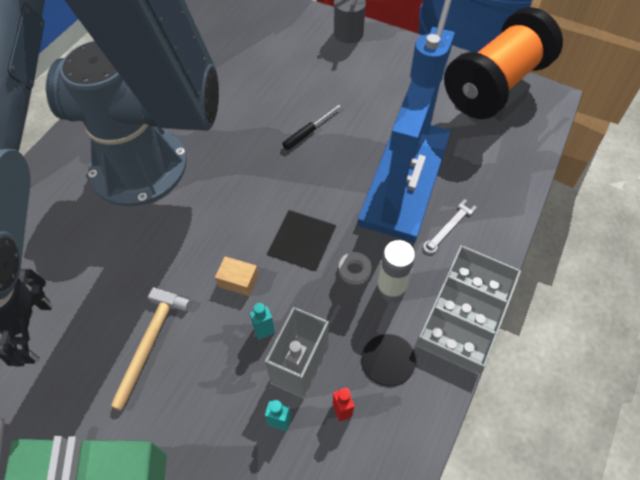

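View pics/top0.png

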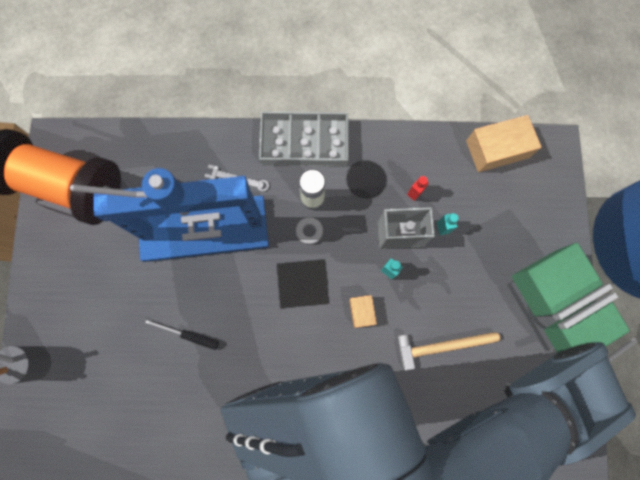

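The top view shows the bin at about (407,228) with the tool's nose at (408,226). The mat is at (302,283), the slot at (201,226), the bearing at (309,231) and the can at (312,185). Turquoise look-alikes stand at (392,268) and (450,222), and the red one is at (418,188). Next I'll measure from the depth clouds in both views.

```bash
python3 - <<'E'
from h import *
for n,B in {"top":dict(bin=(375,200,440,255),mat=(272,255,335,312),press=(90,165,275,265),can=(295,165,330,212),bearing=(290,215,327,247),tq1=(380,255,405,280),tq2=(438,208,465,236),red=(405,172,432,202),carton=(345,290,380,330)),
 "scene":dict(bin=(262,303,332,400),mat=(262,205,340,275),press=(355,30,455,240),can=(375,238,416,300))}.items():
    P=np.load(n+"0.npy"); I=cv2.imread(f"pics/{n}0.png").astype(int)
    for k,(a,b,c,d) in B.items():
        Q=P[b:d,a:c].reshape(-1,3); C=I[b:d,a:c].reshape(-1,3); ok=~np.isnan(Q[:,0]); Q=Q[ok];C=C[ok]
        def rect(S,l):
            if len(S)<15: print(n,k,l,len(S));return
            q=cv2.minAreaRect((S[:,:2]*1000).astype(np.float32)); print(n,k,l,len(S),"c",np.round(q[0],1),"sz",np.round(q[1],1),"ang",round(q[2],2),"z",np.median(S[:,2]).round(4),"mean",S[:,:2].mean(0).round(4))
        z=Q[:,2]
        if k=="bin":
            rect(Q[(z>.127)&(z<.145)],"rim")
            m=z>.127; cx=np.median(Q[m],0)
            q=cv2.minAreaRect((Q[m][:,:2]*1000).astype(np.float32)); c=np.array(q[0])/1000
            rect(Q[(np.hypot(*(Q[:,:2]-c).T)<.025)&(z>.108)&(z<.13)],"nose")
        elif k=="mat": rect(Q[(C.max(1)<45)&(z<.02)],"mat"); print(np.percentile(z,[5,50,95]).round(4))
        elif k=="press":
            blue=(C[:,0]>C[:,2]+60)
            rect(Q[blue&(abs(z-.03)<.006)],"base"); rect(Q[(~blue)&(abs(z-.044)<.006)],"bars"); rect(Q[blue&(abs(z-.33)<.008)],"beam")
            print(z.max())
        else: rect(Q[z>z.max()-.012],"top"); print(z.max().round(3)); 
E
```

```text
top bin rim 379 c [ 608.9 -264.1] sz [ 75.6 120.6] ang 3.35 z 0.1343 mean [ 0.6086 -0.2632]
top bin nose 67 c [ 607.  -268.9] sz [19.6 20.2] ang 61.67 z 0.1199 mean [ 0.6061 -0.2684]
top mat mat 0
[-0.0026  0.003   0.0081]
top press base 3277 c [613.4 267.5] sz [140.4 341. ] ang 7.52 z 0.0305 mean [0.594  0.2828]
top press bars 647 c [615.6 259.8] sz [ 66.1 311.5] ang 7.02 z 0.0442 mean [0.6132 0.2679]
top press beam 2523 c [614.1 266.9] sz [ 51.1 321.3] ang 7.28 z 0.3305 mean [0.612 0.255]
0.4291329897800631
top can top 406 c [703.5 -25.8] sz [56.9 53.6] ang 0.84 z 0.1604 mean [ 0.7028 -0.0263]
0.167
top bearing top 403 c [612.  -18.2] sz [70.4 69.5] ang 0.94 z 0.0205 mean [ 0.6116 -0.0194]
0.027
top tq1 top 63 c [ 507.5 -231.2] sz [18.9 21.1] ang 44.51 z 0.115 mean [ 0.5072 -0.2313]
0.12
top tq2 top 65 c [ 628.9 -381.8] sz [21.  21.6] ang 47.18 z 0.1148 mean [ 0.6281 -0.3815]
0.121
top red top 59 c [ 726.2 -306.7] sz [19.7 21.5] ang 46.6 z 0.1152 mean [ 0.7257 -0.3062]
0.12
top carton top 624 c [ 398.  -157.7] sz [75.  55.8] ang 9.39 z 0.0453 mean [ 0.3977 -0.1575]
0.052
scene bin rim 653 c [ 610.6 -267. ] sz [ 74.9 119.8] ang 3.57 z 0.1336 mean [ 0.611  -0.2679]
scene bin nose 128 c [ 608.  -273.6] sz [20.7 22.1] ang 28.58 z 0.1188 mean [ 0.6093 -0.2746]
scene mat mat 0
[-0.0034  0.0013  0.0063]
scene press base 3393 c [616.4 262.4] sz [139.9 337.7] ang 7.44 z 0.029 mean [0.6331 0.2347]
scene press bars 349 c [522.8 420.8] sz [155.2 669.4] ang 30.64 z 0.0427 mean [0.6318 0.2582]
scene press beam 1573 c [616.3 265.3] sz [ 50.7 326.1] ang 7.31 z 0.3289 mean [0.6269 0.1942]
0.4265329705391403
scene can top 620 c [705.3 -27.5] sz [57.1 56.4] ang 12.2 z 0.1595 mean [ 0.7054 -0.0284]
0.166
```

```bash
cat >> h.py <<'E'
def down(yaw): return (R.from_euler('z',yaw)*R.from_euler('x',np.pi)).as_quat()
def slant(yaw,a,flip=0):
    "fingers pointing along heading yaw, a below horizontal, closing along y"
    z=np.array([np.cos(a),0,-np.sin(a)]);y=np.array([0,1.,0])*(-1 if flip else 1);x=np.cross(y,z)
    return (R.from_euler('z',yaw)*R.from_matrix(np.c_[x,y,z])).as_quat()
E
python3 - <<'E'
from h import *
P=np.load("top0.npy"); I=cv2.imread("pics/top0.png").astype(int)
print(I[283,302],I[283,345],I[320,302])
m=(I[255:315,265:340].max(2)<38); Q=P[255:315,265:340][m]; Q=Q[~np.isnan(Q[:,0])]
print(len(Q),[(np.round(x,3)) for x in cv2.minAreaRect((Q[:,:2]*1000).astype(np.float32))] if len(Q)>9 else '')
im=shot("wrist"); print(np.array(im["mount"]).round(4).tolist(),im["fx"])
by=.06
for k,p,q in [("bin0",[.608,-.271,.30],down(by)),("bin1",[.608,-.271,.30],down(by+np.pi)),("b",[.608,-.271,.112],down(by)),
  ]+[(f"mat{a}{f}",np.array([.5,-.01,.054])-.003*np.array([np.cos(a),0,-np.sin(a)]),slant(0,a,f)) for a in(.45,.55,.65) for f in(0,1)]+[(f"slot{a}{f}",np.array([.614,.265,.1]),slant(.129,a,f)) for a in(.45,.55,.65) for f in (0,1)]:
    s=r.inverse_kinematics(list(p),list(q)); print(k,None if s is None else np.round(s,2))
E
```

```text
[57 56 59] [118 114 116] [124 120 120]
0 
[[0.0006, -0.9583, -0.2859, 0.0716], [1.0, 0.0004, 0.0007, 0.0], [-0.0006, -0.2859, 0.9583, -0.1204], [0.0, 0.0, 0.0, 1.0]] 343.05848276360524
bin0 [-0.49  0.53  1.26 -0.    1.35  1.02]
bin1 [-0.49  0.53  1.26  0.    1.35 -2.12]
b [-0.49  0.71  1.43 -0.    1.    1.02]
mat0.450 [-0.2   0.81  2.42  2.95  1.21  1.55]
mat0.451 [-0.2   0.81  2.42  2.95  1.21 -1.59]
mat0.550 [-0.2   0.73  2.41  2.95  1.02  1.57]
mat0.551 [-0.2   0.73  2.41  2.95  1.02 -1.57]
mat0.650 [-0.19  0.66  2.38  2.94  0.83  1.59]
mat0.651 [-0.19  0.66  2.38  2.94  0.83 -1.55]
slot0.450 [0.44 0.72 2.01 3.56 0.74 1.39]
slot0.451 [ 0.44  0.72  2.01  3.56  0.74 -1.75]
slot0.550 [0.43 0.69 1.99 3.62 0.58 1.32]
slot0.551 [ 0.43  0.69  1.99  3.62  0.58 -1.82]
slot0.650 [0.42 0.66 1.96 3.72 0.43 1.22]
slot0.651 [ 0.42  0.66  1.96  3.72  0.43 -1.93]
```

```bash
python3 - <<'E'
from h import *
q=down(.06); t=r.current_t()
for i,p in enumerate([[.55,-.268,.30],[.608,-.268,.28]]):
    (r.move_to if i==0 else r.move_linear)(p,q) if i==0 else r.move_linear(p)
    r.sleep(.15)
    im=shot("wrist"); save(im,f"pics/w{i}.png"); C=cloud(im); np.save(f"w{i}.npy",C); np.save(f"w{i}T.npy",im["wfc"])
    z=C[:,:,2]
    near=(np.hypot(C[:,:,0]-.608,C[:,:,1]+.268)<.10)
    for l,m in dict(rim=near&(abs(z-.135)<.006),nose=near&(abs(C[:,:,0]-.608)<.03)&(abs(C[:,:,1]+.268)<.05)&(z>.112)&(z<.126),sh=near&(abs(C[:,:,0]-.608)<.03)&(abs(C[:,:,1]+.268)<.05)&(abs(z-.085)<.005)).items():
        S=C[m]; 
        if len(S)<10: print(l,len(S)); continue
        b=cv2.minAreaRect((S[:,:2]*1000).astype(np.float32)); print(i,l,len(S),np.round(b[0],1),np.round(b[1],1),round(b[2],2),np.median(S[:,2]).round(4))
print(r.current_tool_pos(),r.current_t()-t,r.current_t())
a=cv2.imread("pics/w0.png");b=cv2.imread("pics/w1.png");cv2.imwrite("pics/w01.png",cv2.resize(np.hstack([a,b]),(800,300),interpolation=cv2.INTER_AREA))
# mat
P=np.load("top0.npy"); I=cv2.imread("pics/top0.png").astype(int)
m=(I[245:320,265:340].max(2)<80)
n,lab,st,_=cv2.connectedComponentsWithStats(m.astype(np.uint8)); k=1+st[1:,4].argmax()
Q=P[245:320,265:340][lab==k]; Q=Q[~np.isnan(Q[:,0])]; print("mat",[np.round(x,2) for x in cv2.minAreaRect((Q[:,:2]*1000).astype(np.float32))],np.median(Q[:,2]))
E
```

```text
0 rim 3044 [ 607.9 -265.5] [ 73.9 118.6] 3.38 0.1344
0 nose 588 [ 608. -268.] [99.9 59.8] 89.91 0.1196
0 sh 701 [ 608. -268.] [99.8 59.8] 89.87 0.0846
1 rim 3034 [ 608.3 -265.3] [ 73.6 118. ] 3.35 0.1343
1 nose 632 [ 607.8 -289.5] [56.7 59.5] 89.86 0.1197
1 sh 709 [ 599.  -284.9] [43.2 64.2] 1.66 0.0847
[ 0.60750838 -0.26820603  0.28069358] 2.3667000000000002 2.5167
mat [array([471.63,  -3.15]), array([118.08, 130.5 ]), np.float64(6.05)] 0.004376918844981148
```

View pics/w01.png

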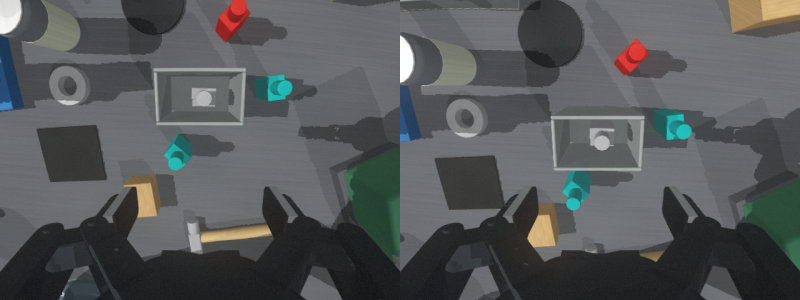

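The wrist views put the bin centre at (0.608,-0.2655), yaw 3.4°. The nose shows at about (325,157) and (962-640,228) in full-resolution pixels. I'll isolate the nose and shoulder by connected component.

```bash
python3 - <<'E'
from h import *
for i in (0,1):
    C=np.load(f"w{i}.npy"); z=C[:,:,2]
    near=(abs(C[:,:,0]-.608)<.028)&(abs(C[:,:,1]+.268)<.045)
    for l,m in dict(nose=near&(abs(z-.1195)<.004),sh=near&(abs(z-.085)<.004)).items():
        n,lab,st,_=cv2.connectedComponentsWithStats(m.astype(np.uint8))
        for k in range(1,n):
            if st[k,4]<60: continue
            S=C[lab==k]; b=cv2.minAreaRect((S[:,:2]*1000).astype(np.float32)); c,rr=cv2.minEnclosingCircle((S[:,:2]*1000).astype(np.float32))
            print(i,l,len(S),st[k,:4],np.round(b[0],1),np.round(b[1],1),round(b[2],2),"circ",np.round(c,1),round(rr,1),S.mean(0).round(4))
for x in(.47,.485,.5):
  for a in(.5,.55,.6):
    z=np.array([np.cos(a),0,-np.sin(a)]); o=slant(0.0,a,1)
    g=np.array([x,0,.054])-.003*z
    print(x,a,[None if s is None else np.round(s,2) for s in (r.inverse_kinematics(list(g-d*z),list(o)) for d in(0,.1))])
E
```

```text
0 nose 513 [314 144  26  27] [ 606.1 -271.6] [21.1 21.1] 47.78 circ [ 606.1 -271.6] 11.0 [ 0.6063 -0.2715  0.1196]
0 sh 646 [306 141  41  30] [ 605.8 -271.7] [27.3 38.2] 2.53 circ [ 606.2 -271.7] 22.7 [ 0.607  -0.2711  0.0846]
1 nose 490 [311 216  25  25] [ 606.3 -271.4] [21.2 20.4] 3.42 circ [ 606.1 -271.5] 10.8 [ 0.6065 -0.2714  0.1196]
1 sh 651 [303 204  41  30] [ 606.1 -271.7] [28.4 37.9] 2.65 circ [ 605.7 -271.6] 22.8 [ 0.6095 -0.271   0.0846]
0.47 0.5 [array([-0.18,  0.79,  2.48,  2.97,  1.2 , -1.6 ]), None]
0.47 0.55 [array([-0.18,  0.75,  2.47,  2.97,  1.1 , -1.59]), None]
0.47 0.6 [array([-0.18,  0.71,  2.46,  2.97,  1.  , -1.58]), None]
0.485 0.5 [array([-0.17,  0.78,  2.45,  2.98,  1.16, -1.59]), None]
0.485 0.55 [array([-0.17,  0.74,  2.44,  2.98,  1.06, -1.58]), None]
0.485 0.6 [array([-0.17,  0.7 ,  2.43,  2.97,  0.96, -1.57]), array([-0.24,  0.5 ,  2.64,  2.91,  0.96, -1.57])]
0.5 0.5 [array([-0.16,  0.77,  2.41,  2.98,  1.11, -1.58]), array([-0.24,  0.65,  2.64,  2.92,  1.21, -1.61])]
0.5 0.55 [array([-0.16,  0.73,  2.41,  2.98,  1.02, -1.57]), array([-0.23,  0.57,  2.62,  2.92,  1.07, -1.58])]
0.5 0.6 [array([-0.16,  0.7 ,  2.4 ,  2.98,  0.92, -1.56]), array([-0.22,  0.49,  2.6 ,  2.92,  0.93, -1.56])]
```

```bash
cat >> h.py <<'E'
def F(): return np.array(r.current_contact_force()).round(2)
def st(l): print(l,"t",round(r.current_t(),2),"p",np.round(r.current_tool_pos(),4),"F",F(),"op",round(r.current_opening(),3),"ff",np.round(r.current_finger_force(),1),flush=True)
E
python3 - <<'E'
from h import *
q=down(.045)
r.set_gripper(.55)
r.move_linear([.6061,-.2715,.20],rot=list(q),vel=.15); st("above")
r.move_linear([.6061,-.2715,.112],vel=.08); st("at")
r.set_gripper(0.,squeeze=80); st("closed")
r.move_linear([.6061,-.2715,.125],vel=.04); r.sleep(.1); st("lift1")
r.move_linear([.6061,-.2715,.30],vel=.15); st("lift")
im=shot("scene"); save(im,"pics/lift.png")
E
```

```text
above t 3.67 p [ 0.6065 -0.2717  0.201 ] F [-0.59 -0.51  0.36] op 0.549 ff 0.0
at t 4.92 p [ 0.6064 -0.2716  0.1126] F [-0.77  0.52  0.99] op 0.552 ff 0.0
closed t 5.28 p [ 0.6064 -0.2714  0.1126] F [-0.57  1.77  5.38] op 0.234 ff 78.0
lift1 t 5.85 p [ 0.6059 -0.2714  0.1246] F [-0.18  0.68 -6.56] op 0.235 ff 78.3
lift t 7.17 p [ 0.6058 -0.2713  0.2989] F [ 1.2   0.39 -7.46] op 0.234 ff 78.4
```

```bash
python3 - <<'E'
from h import *
r.move_linear([.498,0,.30],rot=list(down(0.)),vel=.2)
r.move_linear([.498,0,.128],vel=.12); r.sleep(.15); f0=F(); st("pre")
r.move_linear([.498,0,.1145],vel=.04)
z=.1145
while z>.107:
    z-=.0007; r.move_linear([.498,0,z],vel=.03)
    if F()[2]-f0[2]>5: break
st("touch")
r.set_gripper(.5); st("open")
r.move_linear([.498,0,.16],vel=.1); r.move_linear([.498,0,.26],vel=.2)
r.set_gripper(1.)
r.move_linear([.43,0,.26],vel=.2); r.sleep(.1)
im=shot("wrist"); save(im,"pics/mat.png"); C=cloud(im); z=C[:,:,2]
near=(np.hypot(C[:,:,0]-.498,C[:,:,1])<.045)
for l,h in(("nose",.119),("sh",.084)):
    S=C[near&(abs(z-h)<.004)]; b=cv2.minAreaRect((S[:,:2]*1000).astype(np.float32)); print(l,len(S),np.round(b[0],1),np.round(b[1],1),round(b[2],2),np.median(S[:,2]).round(4))
st("end")
E
```

```text
pre t 10.56 p [ 0.4982 -0.      0.1284] F [-0.2  -0.21 -7.64] op 0.229 ff 78.4
touch t 12.29 p [0.4984 0.     0.1116] F [-1.81  1.19  4.47] op 0.231 ff 79.5
open t 12.64 p [ 0.4981 -0.      0.111 ] F [-0.48 -0.26  0.72] op 0.502 ff 0.0
nose 653 [ 4.982e+02 -3.000e-01] [20.3 20.3] 45.16 0.1188
sh 889 [ 4.979e+02 -2.000e-01] [27.1 38.2] 0.05 0.0837
end t 15.07 p [ 0.4308 -0.      0.26  ] F [0.73 0.85 0.05] op 1.003 ff 0.0
```

View pics/mat.png

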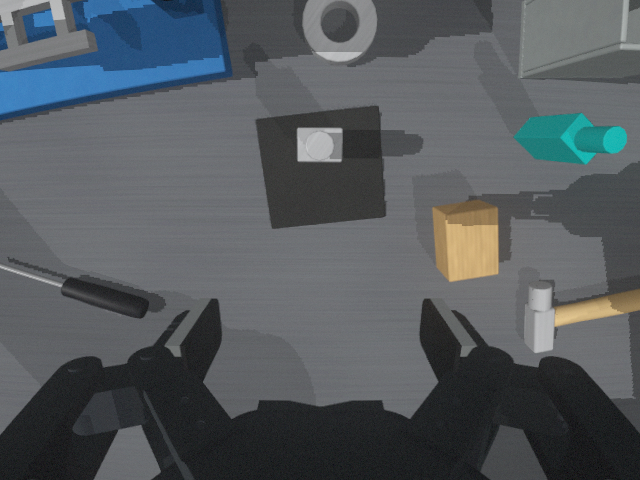

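The tool stands upright near the mat's middle, with its nose at about (319,145), at (0.498,0.000) and yaw 0. The slot bars are only half visible at top left, so I'll look at the slot from the front in the slanted posture.

```bash
python3 - <<'E'
from h import *
def pose(d,a,lat=0,yaw=.129):
    h=np.array([np.cos(yaw),np.sin(yaw),0]); n=np.array([-h[1],h[0],0])
    z=np.cos(a)*h-np.sin(a)*np.array([0,0,1])
    return np.array([.614,.266,.045])+lat*n-d*z, slant(yaw,a,1)
r.move_linear([.40,.10,.33],vel=.25)
qn=np.array(r.current_q())
p,o=pose(.19,.75); qf=r.inverse_kinematics(list(p),list(o)); print(p,qf)
r.set_joints([qf[0],qn[1],qn[2],qf[3],qf[4],qf[5]]); st("mid")
r.set_joints(qf); st("v0")
for i,(d,a,l) in enumerate([(.19,.75,0),(.15,.6,.03)]):
    if i:
        p,o=pose(d,a,l); r.move_linear(list(p),rot=list(o),vel=.2)
    r.sleep(.15); im=shot("wrist"); save(im,f"pics/s{i}.png"); C=cloud(im); np.savez(f"s{i}.npz",C=C,T=im["wfc"],K=im["K"],D=im["D"])
    z=C[:,:,2]; near=np.hypot(C[:,:,0]-.614,C[:,:,1]-.266)<.07
    S=C[near&(abs(z-.044)<.004)]; b=cv2.minAreaRect((S[:,:2]*1000).astype(np.float32)); print(len(S),np.round(b[0],1),np.round(b[1],1),round(b[2],2),np.median(S[:,2]).round(4))
st("end")
a=cv2.imread("pics/s0.png");b=cv2.imread("pics/s1.png");cv2.imwrite("pics/s01.png",cv2.resize(np.hstack([a,b]),(800,300),interpolation=cv2.INTER_AREA))
E
```

```text
[0.47613423 0.248116   0.17451136] [ 0.51992574  0.3196263   2.20775387  4.19138439  0.32726781 -2.3228565 ]
mid t 19.21 p [0.5666 0.2998 0.5383] F [ 0.45  0.99 -0.07] op 0.997 ff 0.0
v0 t 20.62 p [0.4769 0.2485 0.1756] F [-1.1  -0.57  0.09] op 1.0 ff 0.0
4234 [613.3 266.3] [ 64.7 100.3] 7.37 0.0439
5101 [612.9 266.5] [64.7 99.7] 7.6 0.0438
end t 21.69 p [0.4877 0.2797 0.1306] F [-1.25 -0.13 -0.54] op 1.001 ff 0.0
```

View pics/s01.png

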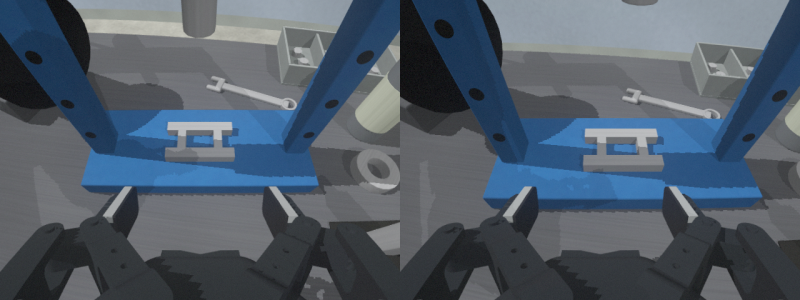

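Both views show the slot bars, centred near (200,142) on the left and (622,150) on the right, with nothing in the slot. I'll refine the edges in the press frame offline.

```bash
python3 - <<'E'
from h import *
for i in(0,1):
    d=np.load(f"s{i}.npz"); C=d["C"]; yaw=.130; c,s=np.cos(yaw),np.sin(yaw)
    X=C[:,:,0]-.6131;Y=C[:,:,1]-.2664; u=c*X+s*Y; v=-s*X+c*Y; z=C[:,:,2]
    top=(abs(z-.044)<.002)
    a=top&(abs(v)<.016)
    for l,w in(("front",u[a&(u<0)&(u>-.05)]),("back",u[a&(u>0)&(u<.05)]) ): print(i,l,len(w),np.percentile(w*1000,[1,5,50,95,99]).round(1))
    e=top&(abs(u)<.012)
    for l,w in(("right",v[e&(v<0)&(v>-.06)]),("left",v[e&(v>0)&(v<.06)])): print(i,l,len(w),np.percentile(w*1000,[1,5,50,95,99]).round(1))
    # yaw: fit line to front bar median u vs v ; base plane & blue base rect
    for l,m in(("f",top&(u<-.01)&(u>-.04)&(abs(v)<.045)),("b",top&(u>.01)&(u<.04)&(abs(v)<.045))):
        bins=np.arange(-.045,.046,.005); k=np.digitize(v[m],bins); um=[np.median(u[m][k==j]) for j in range(1,len(bins))]; print(l,"dyaw",-np.polyfit(bins[:-1]+.0025,um,1)[0].round(4))
    fl=(abs(z-.03)<.003)&(abs(v)<.012)&(abs(u)<.02); print("floor",fl.sum(),np.percentile(u[fl]*1000,[1,50,99]).round(1))
E
```

```text
0 front 587 [-31.7 -31.2 -23.9 -16.1 -15.4]
0 back 480 [15.3 15.7 22.8 31.  31.7]
0 right 282 [-33.  -32.6 -27.1 -21.7 -21.2]
0 left 275 [20.8 21.3 26.9 32.4 32.8]
f dyaw -0.0001
b dyaw -0.002
floor 509 [-6.6  5.1 16.5]
1 front 733 [-31.9 -31.4 -24.3 -16.1 -15.4]
1 back 541 [15.1 15.7 22.5 30.9 31.5]
1 right 314 [-32.4 -31.8 -26.5 -21.3 -21. ]
1 left 316 [21.1 21.7 26.6 32.2 32.4]
f dyaw -0.0044
b dyaw 0.0002
floor 561 [-4.2  6.8 16.7]
```

```bash
python3 - <<'E'
from h import *
a=.55; z=np.array([np.cos(a),0,-np.sin(a)]); o=list(slant(0.,a,1))
g=np.array([.498,-.0001,.054])-.003*z
pre=g-.075*z
r.move_linear([.43,.20,.24],vel=.25)
r.move_to(list(pre+[0,0,.08]),o); st("hi")
r.move_linear(list(pre),vel=.15); st("pre")
r.move_linear(list(g),vel=.08); st("at")
q=r.current_ee_rot(); print("a,yaw",R.from_quat(q).as_matrix()[:,2])
r.set_gripper(0.,squeeze=100); r.sleep(.1); st("closed")
p=np.array(r.current_tool_pos()); np.save("g.npy",p)
r.move_linear(list(g+[0,0,.012]),vel=.04); r.sleep(.1); st("lift1")
im=shot("wrist"); save(im,"pics/g.png"); C=cloud(im); np.save("gC.npy",C)
print("nose rel", [ (lambda S:(len(S),S.mean(0).round(4)))(C[(np.hypot(C[:,:,0]-.498,C[:,:,1])<.03)&(abs(C[:,:,2]-.131)<.004)]) ])
im=shot("scene"); save(im,"pics/gs.png")
E
```

```text
hi t 23.48 p [4.319e-01 2.000e-04 1.744e-01] F [0.63 0.76 0.16] op 1.004 ff 0.0
pre t 24.17 p [4.316e-01 3.000e-04 9.500e-02] F [-0.16 -0.03  0.57] op 1.001 ff 0.0
at t 25.26 p [ 4.951e-01 -1.000e-04  5.560e-02] F [1.12 0.09 0.56] op 0.999 ff 0.0
a,yaw [ 8.52353349e-01 -2.93221637e-05 -5.22966315e-01]
closed t 25.86 p [0.4953 0.     0.0558] F [-3.63  1.59  5.1 ] op 0.429 ff 99.1
lift1 t 26.41 p [ 4.954e-01 -1.000e-04  6.750e-02] F [ 0.21  0.17 -6.39] op 0.432 ff 100.0
nose rel [(3899, array([ 0.4962, -0.0012,  0.1302]))]
```

View pics/g.png

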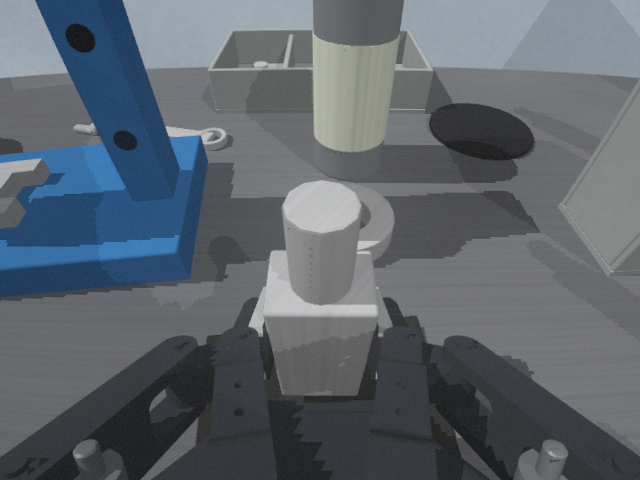

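The tool is held across its 38 mm sides, upright, with the nose top at about (322,205) and 12 mm of lift. I'll check tilt and offset in the grip from the saved cloud.

```bash
python3 - <<'E'
from h import *
C=np.load("gC.npy")
n=C[185:225,285:362].reshape(-1,3); S=n[(n[:,2]>.1285)&(n[:,2]<.134)]
c,rr=cv2.minEnclosingCircle((S[:,:2]*1000).astype(np.float32)); A=np.c_[S[:,:2]-S[:,:2].mean(0),np.ones(len(S))]; print("nose",np.round(c,2),rr,"tilt xy",np.linalg.lstsq(A,S[:,2],rcond=None)[0].round(4))
f=C[315:375,285:360].reshape(-1,3); f=f[~np.isnan(f[:,0])]; m=f.mean(0); U,s,V=np.linalg.svd(f-m,full_matrices=False); print("front",m.round(4),V[2].round(4),s.round(4))
E
```

```text
nose [498.36  -1.13] 11.139717102050781 tilt xy [-0.0047  0.0079  0.1305]
front [ 0.4844 -0.0014  0.0729] [-1.      0.0028  0.0044] [0.983  0.5372 0.0192]
```

```bash
cat >> h.py <<'E'
YAW=.129; A_=.55; HH=np.array([np.cos(YAW),np.sin(YAW),0]); NN=np.array([-HH[1],HH[0],0]); SLOT=np.array([.6130,.2664,.030])
OFF=(.0029,-.0005,-.0518)   # tool underside in heading frame rel. to TCP
def tcp(u,v,h): return SLOT+(u-OFF[0])*HH+(v-OFF[1])*NN+np.array([0,0,h-OFF[2]])
def now():
    d=np.array(r.current_tool_pos())-SLOT; return np.array([d@HH+OFF[0],d@NN+OFF[1],d[2]+OFF[2]])
E
python3 - <<'E'
from h import *
p=np.array(r.current_tool_pos())
r.move_linear([p[0],p[1],.125],vel=.1)
o=list(slant(YAW,A_,1))
r.move_linear(list(tcp(-.13,0,.035)),rot=o,vel=.18); st("front")
r.move_linear(list(tcp(-.05,0,.028)),vel=.12)
r.move_linear(list(tcp(0,0,.026)),vel=.06); r.sleep(.2); st("over"); n=now(); print(n.round(4))
im=shot("wrist"); save(im,"pics/ov.png"); C=cloud(im)
N=C[185:225,285:362].reshape(-1,3); S=N[abs(N[:,2]-(.03+n[2]+.115))<.003]-SLOT
q=np.c_[S@HH,S@NN]*1000; c,rr=cv2.minEnclosingCircle(q.astype(np.float32)); print("nose uv",np.round(c,2),rr)
D=C-SLOT; u=D@HH; v=D@NN; top=(abs(D[:,:,2]-.014)<.0025)&(abs(u)<.035)&(abs(v)<.055)
print("bar pts",top.sum(),"v",np.percentile(v[top]*1000,[.5,99.5]).round(1),"u",np.percentile(u[top]*1000,[.5,99.5]).round(1))
save(shot("scene"),"pics/ovs.png")
E
```

```text
front t 28.77 p [0.4811 0.2491 0.1166] F [ 0.63  0.01 -6.28] op 0.431 ff 100.1
over t 30.77 p [0.6098 0.2665 0.1078] F [-0.29 -1.22 -7.29] op 0.429 ff 100.1
[-0.0002  0.0001  0.026 ]
nose uv [ 0.01 -0.42] 11.064940452575684
bar pts 811 v [-30.3  30.5] u [-15.2   6.7]
```

View pics/ov.png

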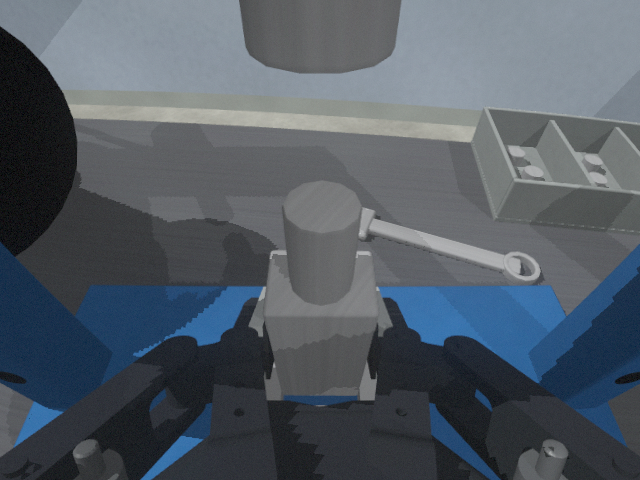

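The tool hangs over the slot with its nose at about (321,210), under the ram at (320,60). The nose is within 0.5 mm of the slot axis. Now I'll lower it with a force guard.

```bash
python3 - <<'E'
from h import *
r.sleep(.1); f0=F(); h=.016
r.move_linear(list(tcp(0.0002,.0001,h)),vel=.05)
while h>-.003:
    h-=.001; r.move_linear(list(tcp(.0002,.0001,h)),vel=.03)
    d=F()-f0
    if d[2]>8 or np.hypot(d[0],d[1])>8: break
print("h",h,"d",d,now().round(4)); st("stop")
E
```

```text
h -0.001000000000000007 d [-4.87 -1.33 10.82] [0.0007 0.0002 0.0001]
stop t 35.58 p [0.6107 0.2668 0.0819] F [-4.53 -0.7   4.69] op 0.434 ff 101.3
```

It is home: the underside is 0.1 mm above the slot floor, with 11 N of contact. Releasing and backing out.

```bash
python3 - <<'E'
from h import *
r.set_gripper(.75); st("open")
z=R.from_quat(r.current_ee_rot()).as_matrix()[:,2]; p=np.array(r.current_tool_pos())
r.move_linear(list(p-.06*z),vel=.08); r.move_linear(list(p-.15*z),vel=.2); r.sleep(.2); st("back")
im=shot("wrist"); save(im,"pics/end.png"); C=cloud(im)-SLOT; u=C@HH; v=C@NN; h=C[:,:,2]
for l,hh in(("nose",.115),("sh",.080)):
    m=(np.hypot(u,v)<.03)&(abs(h-hh)<.003); b=cv2.minAreaRect((np.c_[u[m],v[m]]*1000).astype(np.float32)); print(l,m.sum(),np.round(b[0],1),np.round(b[1],1),round(b[2],1),"h",np.median(h[m]).round(4))
E
```

```text
open t 35.96 p [0.6104 0.2667 0.081 ] F [-0.64  0.65  0.42] op 0.751 ff 0.0
back t 37.66 p [0.4842 0.2502 0.1587] F [-1.02 -0.26 -0.27] op 0.755 ff 0.0
nose 544 [-0.1  0.4] [21.3 22.1] 83.5 h 0.1149
sh 876 [-0.1  0.4] [29.  38.3] 0.5 h 0.0798
```

View pics/end.png

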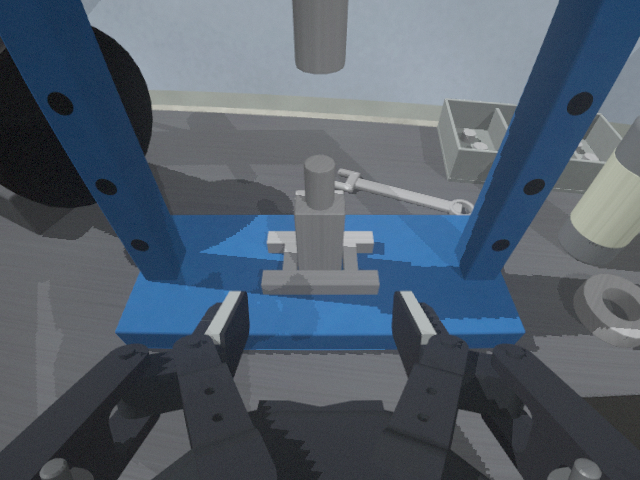

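The tool stands upright in the slot, nose at about (320,163) under the ram at (320,60). The nose top is 114.9 mm above the slot floor, and the gripper is clear.

```bash
python3 -c "
from h import *
print(r.hand_in())"
```

```text
the job is handed in; nothing more can be done
None
```

The press tool was stood on the mat, regripped low at a slant, and now stands nose up, fully home in the press slot under the ram; it was released and the job handed in after about 38 s of the 64 s.

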